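# Tip the blue screw caps out of their tilt-out bin

### The job

Fetch out the blue screw caps: stand the steel catch tray flat on the bench close in front of the rack, centred under the lip of the bin that holds the blue caps, then pull that bin forward by its handle to its stop so that all five caps slide out into the tray, and swing the empty bin fully back home. Leave the tray standing flat with the five caps lying in it, and do not disturb the other two bins, their caps or the bottles.

Things in the scene. Friction and masses are not known exactly. Their poses are not given: they have to be found in the camera images.
- blue_frame: fixed frame of the tilt-out bin with the blue caps: two white cheek plates, 108 mm apart over all, beside two like frames (110 mm pitch, any order) on one base plate. Origin: on the base plate, straight below the pivot axis, midway between the cheeks, 6 mm above the bench; +x points to the rack's back, away from the robot, y along the pivot axis, z up.
- blue_bin (a joint): tilt of the clear bin with the blue caps, rad: 0 = home (floor level), grows as its top is pulled forward (frame's -x), 1.40 = forward stop, where its front wall slopes 35 degrees down and the caps slide off the lip. 0.4 kg, 96 mm wide. Let go below about 0.7 rad it falls home, above about 1.2 rad to the stop, lightly (damped, 0.15 N m at most).
- blue_pivot (a point): centre of the blue bin's pivot axis, 130 mm above the bench (fixed; axis along the frame's y).
- blue_handle (a point): middle of the blue bin's handle, a round steel bar 10 mm thick along y, free for 70 mm between its legs, 38 mm beyond the back wall's rim. At home 75 mm behind and 123 mm above the pivot; it turns with the bin about the pivot: at the stop about 108 mm in front of and 95 mm above it. The bar can turn between gripper fingers.
- blue_lip (a point): middle of the blue bin's pouring lip (front edge, 96 mm wide): at home 70 mm in front of and 37 mm above the pivot; at the stop about 48 mm in front of and 63 mm below it, 67 mm above the bench.
- rack_base: fixed aluminium base plate of the rack, 125 mm (x) by 345 mm (y), 6 mm thick; its front edge lies 20 mm in front of the pivot axes and stops a tray pushed against it. Origin: on the bench below the pivot axis of the middle bin; axes as the frames.
- white_bin (a joint): tilt of the like bin that holds the white caps, rad, 0 = home; leave it.
- red_bin (a joint): tilt of the like bin that holds the red caps, rad, 0 = home; leave it.
- tray: loose steel catch tray, 130 mm (x) by 150 mm (y), 40 mm high, 3 mm walls, 0.24 to 0.39 kg, open on top; at the start it stands on the bench to the left or the right of the rack. Origin: centre of its underside; z up; its -x side bears the grip tab and faces roughly the robot.
- tray_tab (a point): grip point of the tray's yellow tab, an upright plate 10 mm thick (x) and 44 mm wide (y) outside the tray's -x wall, 70 mm from the tray's centre, from 10 to 62 mm above the bench; this point is 52 mm above the tray's underside.
- wash_bottle: clear wash bottle with a blue spout, 66 mm across, 190 mm tall, standing on the side of the rack where the tray is not; leave it. Origin: centre of its underside.
- amber_bottle: amber reagent bottle, 68 mm across, 150 mm tall, left of the rack; leave it. Origin: centre of its underside.
- blue_cap0: blue screw cap, 26 mm across, 18 mm tall, 12 g, loose in the blue bin at the start. Origin: centre of its open end; z along its axis.
- blue_cap1: blue screw cap, 26 mm across, 18 mm tall, 12 g, loose in the blue bin at the start. Origin: centre of its open end; z along its axis.
- blue_cap2: blue screw cap, 26 mm across, 18 mm tall, 12 g, loose in the blue bin at the start. Origin: centre of its open end; z along its axis.
- blue_cap3: blue screw cap, 26 mm across, 18 mm tall, 12 g, loose in the blue bin at the start. Origin: centre of its open end; z along its axis.
- blue_cap4: blue screw cap, 26 mm across, 18 mm tall, 12 g, loose in the blue bin at the start. Origin: centre of its open end; z along its axis.
- white_cap0: white screw cap, 26 mm across, 18 mm tall, 12 g, loose in the white bin at the start. Origin: centre of its open end; z along its axis.
- white_cap1: white screw cap, 26 mm across, 18 mm tall, 12 g, loose in the white bin at the start. Origin: centre of its open end; z along its axis.
- white_cap2: white screw cap, 26 mm across, 18 mm tall, 12 g, loose in the white bin at the start. Origin: centre of its open end; z along its axis.
- red_cap0: red screw cap, 26 mm across, 18 mm tall, 12 g, loose in the red bin at the start. Origin: centre of its open end; z along its axis.
- red_cap1: red screw cap, 26 mm across, 18 mm tall, 12 g, loose in the red bin at the start. Origin: centre of its open end; z along its axis.
- red_cap2: red screw cap, 26 mm across, 18 mm tall, 12 g, loose in the red bin at the start. Origin: centre of its open end; z along its axis.
Things that resemble listed ones, but are neither listed nor needed, are in the scene too. What is meant by the tray is not orange, and is the larger of those in its own colour.

How it is judged:
By the outcome, as a careful person would: the job done as asked, in the order asked, and still so for the second after the job is handed in, with the robot touching nothing.
It also fails if it takes over 67 s, if anything falls off the work surface, if the arm or the gripper's body presses on something with over 40 N, if the wrist force passes 120 N, or if a joint passes its speed limit or range.

### The arm

A 6-joint arm with a two-finger parallel gripper is mounted at the origin on the work surface. World frame = base frame: x ahead of the robot, y to its left, z up, the work surface at z = 0. Lengths are in m, angles in rad, forces in N, time in s.
With the tool pointing down it reaches from about 0.375 to 0.975 m from the base axis. Payload 3.8 kg.
Tool frame: the origin (TCP) lies at the very end of the fingers, on their centre line; the grasp point (between the pads) lies 19 mm behind it (hold_point_z is the distance from the TCP to the grasp point, in m); y points along the fingers, z is the direction in which the jaws open and shut, and the axes are right-handed (so a half turn about y gives the same grasp; the last joint's range is limited). The gripper opens to 88 mm and grips with 3 to 60 N. Pads are 18 mm wide; open, the fingers measure 123 mm over their backs; the gripper's body (75 mm by 187 mm) begins 45 mm behind the grasp point.
Start: joints at [-1.145, 0.264, 1.604, -0, 1.274, -0.037], TCP at [0.301, -0.604, 0.239] pointing down, gripper open.
Joint ranges: [-2.63, 2.63], [-0.94, 2.18], [0.31, 2.57], [-1.31, 4.45], [0, 2.66], [-2.55, 2.55]. Speed limits (rad/s): [2.57, 2.57, 3.14, 3.14, 3.14, 3.14].

### API

Orientations are given as a 3x3 rotation matrix whose columns are the frame's x, y, z axes.
In Python, from workcell import * gives the robot as it stands.
- The arm moves only by the tool carry_out, never from a script. Its argument "plan" is a list of rows, each an object of numbers: "dx", "dy", "dz": the shift along the tool's x, y, z in m; "ax", "ay", "az": the turn, a rotation vector about the tool's x, y, z in rad. A call has 1 to 8 rows; each row shifts and turns the commanded pose from where the row before left it, along the tool's axes as they then stand; what a row does not reach is not made up. A row lasts 1/12 s, in which the tool goes at most 41.7 mm and 7.16 degrees, less where a joint would pass 70% of its speed; a pose out of reach is approached as far as the arm can. A call with a gripper value outside its range is refused whole. "gripper" is the gripper's target within -1 to 1 (fully open at 1, half-way at 0, shut at -1), set as the call begins (left out, the last holds). The fingers move at their own pace and stop on an object; "grip_force" is the grip in N (left out, the last holds). Time passes only in rows, so rows that do not move let the fingers close. It gives the time, the measured TCP pose, the force and the opening at its end, in the units of the state.
- get_obs(): the state, without advancing time (a new reading comes with each control period).
- camera(name): name is "side" or "top"; returns a dict with "img" (420x560x3 uint8, blue, green, red), "intrinsics" (3x3 intrinsics, pixels), "extrinsics" (4x4, takes a point from world to camera coordinates). Camera axes: x right, y down, z forward; pixel columns grow to the right and rows downward; lengths in m; the calibration is good to about 2 mm. A picture is of the moment at which its call begins. There is no depth.
- job_done(): hands the job in, once; it reports no verdict.
The state is a dict: "time_s": time; "joint_pos": joint angles; "dq": joint speeds; "joint_torque": joint torques, N m; "ee_pos": TCP position; "eef_rot": TCP orientation; "wrist_force": force on the tool from outside, world axes, zero at the start; "torque": the same for the moment, N m; "gripper_width": opening from 0.0 (shut) to 1.0 (fully open).
Only numpy, scipy, OpenCV 4.12 (cv2) and the standard library are available. Lean on these libraries where they do the work, as an engineer would, in place of code of your own. Each camera call takes 0.05 s, during which the arm holds its last target. There are 200 camera calls.

## Working session

There is one attempt and no reset: what is moved stays moved. The work goes in short steps, Python scripts to look and compute and a tool call to move; the robot and the scene stay as the last step left them, time stands still between calls to the robot, and variables do not carry over. Pictures are saved under pics/ and viewed, about 8 in all and at most 12, crops included, and the job is handed in when it is done.

Besides the shell and the picture viewer there is one more tool, called after ">>>" as a command line: name --argument value ..., lists and objects as JSON in quotes. carry_out: Moves the arm, as the interface text tells. Its arguments: {"type":"object","properties":{"plan":{"type":"array"},"gripper":{"type":"number"},"grip_force":{"type":"number"}},"required":["plan"]}

```bash
mkdir -p pics
python3 - <<'E'
from workcell import *
import cv2,json
for n in("side","top"):
    c=camera(n); cv2.imwrite(f"pics/{n}0.png",c["img"]); print(n,c["intrinsics"],c["extrinsics"])
o=get_obs(); print(o)
E
```

```text
side [[455.65344087   0.         282.05069018]
 [  0.         455.65344087 210.0210364 ]
 [  0.           0.           1.        ]] [[-1.40744285e-02  9.99820957e-01 -1.26476848e-02 -1.23508580e-03]
 [ 6.77740859e-01  2.39005265e-04 -7.35300803e-01 -1.75032603e-01]
 [-7.35166129e-01 -1.89207913e-02 -6.77622879e-01  1.70898571e+00]
 [ 0.00000000e+00  0.00000000e+00  0.00000000e+00  1.00000000e+00]]
top [[439.930976     0.         284.85266803]
 [  0.         439.930976   212.05037399]
 [  0.           0.           1.        ]] [[-0.02706092 -0.99962961  0.00288977  0.02150703]
 [-0.9785471   0.02589934 -0.20438882  0.49238425]
 [ 0.20423827 -0.00835873 -0.97888552  1.11646178]
 [ 0.          0.          0.          1.        ]]
{'time_s': 0.1, 'joint_pos': array([-1.14492508e+00,  2.64684786e-01,  1.60521394e+00,  1.82522619e-05,
        1.27371654e+00, -3.68821215e-02]), 'dq': array([ 0.00012682, -0.00321672, -0.00226476, -0.00129267, -0.00106163,
       -0.00199388]), 'joint_torque': array([ 3.13254995e-04, -5.03618896e+01, -3.58071649e+01,  7.30863400e-02,
        2.33226089e-02, -5.25052189e-05]), 'ee_pos': array([ 0.30108012, -0.60341996,  0.23752051]), 'eef_rot': array([[-8.94829182e-01, -8.19675859e-04,  4.46407956e-01],
       [-4.46408699e-01,  1.84915974e-03, -8.94827276e-01],
       [-9.20113053e-05, -9.99997954e-01, -2.02059254e-03]]), 'wrist_force': array([-0.35316147,  0.44671237,  0.01504084]), 'torque': array([ 0.01282038, -0.00512514,  0.02333111]), 'gripper_width': 0.9963156615266215}
```

View pics/side0.png

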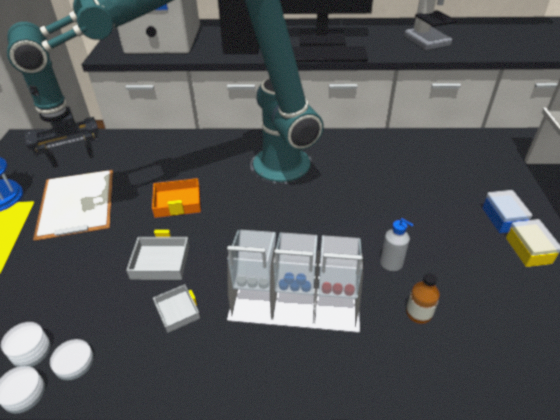

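View pics/top0.png

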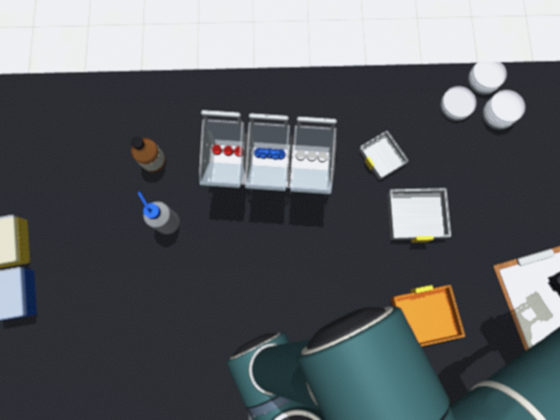

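Side and top views: the blue bin is the middle one (top, px about 268,153). Its handle bar runs (250–288,117), the larger grey tray is at about (420,215), and its yellow tab is at (423,238). I'll zoom in.

Run:
```python
import cv2,numpy as np
t=cv2.imread("pics/top0.png");s=cv2.imread("pics/side0.png")
f=lambda i,x,y,w,h,k:cv2.resize(i[y:y+h,x:x+w],None,fx=k,fy=k,interpolation=cv2.INTER_CUBIC)
a=f(t,190,100,160,100,5)   # 800x500
b=f(t,380,175,80,75,4);c=f(s,120,220,80,75,4)
cv2.imwrite("pics/c1.png",a)
d=f(s,220,225,150,110,4) #600x440
e=np.zeros((600,800,3),np.uint8); e[:300,:320]=b; e[:300,330:650]=c; e[300:600,:]=cv2.resize(s[225:285,220:380],None,fx=5,fy=5,interpolation=cv2.INTER_CUBIC)
cv2.imwrite("pics/c2.png",e)
```

```text
(no output)
```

View pics/c1.png

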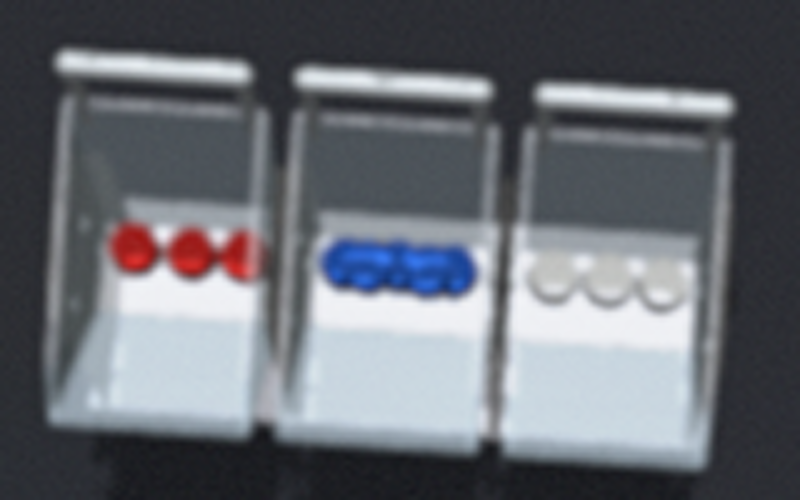

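View pics/c2.png

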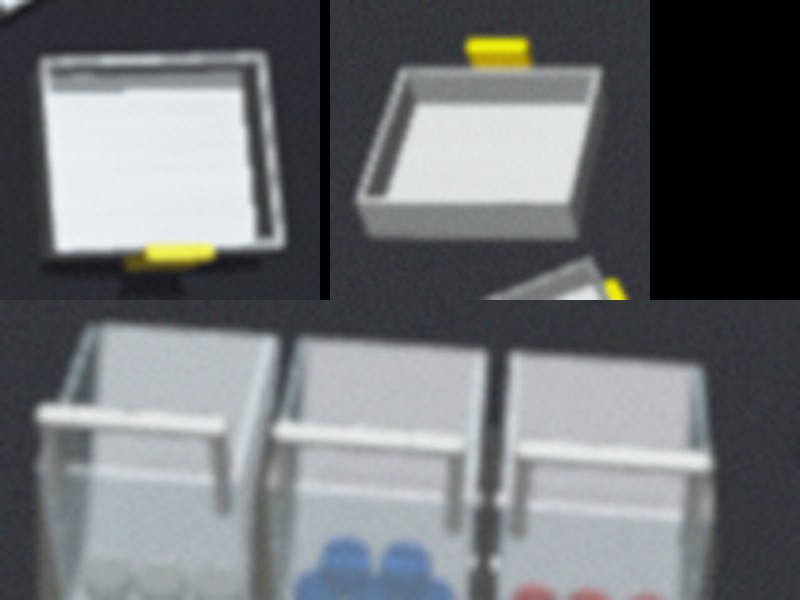

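Crops show the handle bars, lips and tray corners clearly, so I'll fit the poses from both views.

```bash
cat > h.py <<'E'
from workcell import *
import cv2,numpy as np
from scipy.optimize import least_squares
CAL={'top':([[439.930976,0,284.85266803],[0,439.930976,212.05037399],[0,0,1]],[[-0.02706092,-0.99962961,0.00288977,0.02150703],[-0.9785471,0.02589934,-0.20438882,0.49238425],[0.20423827,-0.00835873,-0.97888552,1.11646178]]),
'side':([[455.65344087,0,282.05069018],[0,455.65344087,210.0210364],[0,0,1]],[[-1.40744285e-02,9.99820957e-01,-1.26476848e-02,-1.23508580e-03],[6.77740859e-01,2.39005265e-04,-7.35300803e-01,-1.75032603e-01],[-7.35166129e-01,-1.89207913e-02,-6.77622879e-01,1.70898571]])}
CAL={k:(np.array(a),np.array(b)) for k,(a,b) in CAL.items()}
def proj(v,P):
    K,E=CAL[v]; p=(np.atleast_2d(P)@E[:,:3].T+E[:,3])@K.T; return p[:,:2]/p[:,2:]
def place(q,L):
    c,s=np.cos(q[2]),np.sin(q[2]); L=np.atleast_2d(L)
    return np.c_[q[0]+c*L[:,0]-s*L[:,1],q[1]+s*L[:,0]+c*L[:,1],L[:,2]]
def fit(sets,q0):
    f=lambda q:np.concatenate([(proj(v,place(q,L))-np.array(px)).ravel() for v,L,px in sets])
    r=least_squares(f,q0); return r.x,np.round(r.fun.reshape(-1,2),1)
E
cat > m.py <<'E'
from h import *
T=lambda p:np.array(p)/5+[190,100]
S=lambda p:(np.array(p)-[0,300])/5+[220,225]
hc=[[.075,d,.253] for d in(.11,0,-.11)]; lc=[[-.07,d,.167] for d in(.11,0,-.11)]
q,r=fit([('top',hc,T([[153.5,68],[393.5,85],[635,100.5]])),('top',lc,T([[150,431],[379,448],[605,462]])),
 ('side',hc[::-1],S([[132,420],[370,438],[614,459]]))],[.8,.1,0])
print('rack',q,r.tolist())
tt=[[.065,.075,.04],[.065,-.075,.04],[-.065,-.075,.04],[-.065,.075,.04]]
sb=[[-.065,-.075,.04],[-.065,.075,.04],[.065,.075,.04],[.065,-.075,.04]]
q,r=fit([('top',tt,np.array([[40,58],[266,53],[286,245],[48,255]])/4+[380,175]),('side',sb,np.array([[75,68],[271,68],[248,206],[28,206]])/4+[120,220]),('side',[[.065,.075,0],[.065,-.075,0]],np.array([[246,238],[40,238]])/4+[120,220])],[.7,-.3,0])
print('tray',q,r.tolist(),place(q,[-.07,0,.052]))
E
python3 m.py
```

```text
rack [ 0.59837977  0.04806026 -0.09470101] [[0.1, 0.5], [0.0, 0.2], [-0.3, 0.2], [-0.1, -1.1], [-0.4, -1.5], [-0.1, -1.3], [-0.0, -0.8], [-0.1, -1.0], [-0.5, -1.7]]
tray [ 4.85503846e-01 -3.52924816e-01 -3.98869880e-04] [[-0.1, -0.2], [-1.5, -0.4], [-1.5, -0.9], [1.6, -2.0], [-0.4, -0.4], [-0.1, -0.4], [-2.1, -1.6], [-0.0, -1.7], [0.7, -0.6], [0.4, -0.8]] [[ 0.41550385 -0.3528969   0.052     ]]
```

Rack pose is about (0.598, 0.048, yaw −0.095), tray about (0.486, −0.353, yaw 0), and the tab is at (0.415, −0.353). I'll move above the tab with the jaws along the tab's width, so the gripper body stays clear of the bin lip.

>>> carry_out --plan '[{"dx":-0.0261,"dy":0.008,"dz":-0.0219},{"dx":-0.0261,"dy":0.008,"dz":-0.0219},{"dx":-0.0261,"dy":0.008,"dz":-0.0219},{"dx":-0.0261,"dy":0.008,"dz":-0.0219},{"dx":-0.0261,"dy":0.008,"dz":-0.0219},{"dx":-0.0261,"dy":0.008,"dz":-0.0219},{"dx":-0.0261,"dy":0.008,"dz":-0.0219},{"dx":-0.0261,"dy":0.008,"dz":-0.0219}]' --gripper 1

```text
invalid input
```

>>> carry_out --plan '[{"ay":0.1156},{"ay":0.1156},{"ay":0.1156},{"ay":0.1156},{},{}]'

```text
invalid input
```

```bash
cat >> h.py <<'E'
def go(p,yawz=None):
    "tool-axes shift to world p (tool z heading yawz): turn ay first"
    o=get_obs();R=o['eef_rot'];d=np.array(p)-o['ee_pos']
    print('t',o['time_s'],'pos',o['ee_pos'].round(4),'zhead',round(np.degrees(np.arctan2(R[1,2],R[0,2])),2),'ydir',R[:,1].round(3),'F',o['wrist_force'].round(1),'w',round(o['gripper_width'],3))
    print('tool shift',(R.T@d).round(4))
E
python3 - <<'E'
from h import *
go([.409,-.353,.12])
c=camera('top')['img'];s=camera('side')['img']
f=lambda i,x,y,w,h,k:cv2.resize(i[y:y+h,x:x+w],None,fx=k,fy=k,interpolation=cv2.INTER_CUBIC)
cv2.imwrite('pics/a1.png',np.hstack([f(c,360,170,130,150,3),f(s,100,160,130,150,3)]))
for v in('top','side'):print(v,proj(v,[[.4155,-.353,.062],[.4205,-.331,.062],[.4205,-.375,.062]]).round(1).tolist())
E
```

```text
t 0.1 pos [ 0.3011 -0.6034  0.2375] zhead -63.49 ydir [-0.001  0.002 -1.   ] F [-0.4  0.4  0. ] w 0.996
tool shift [-0.2083  0.1179 -0.1757]
top [[424.6, 236.7], [416.0, 235.0], [432.9, 234.5]]
side [[161.9, 230.3], [168.9, 231.5], [154.2, 231.5]]
```

View pics/a1.png

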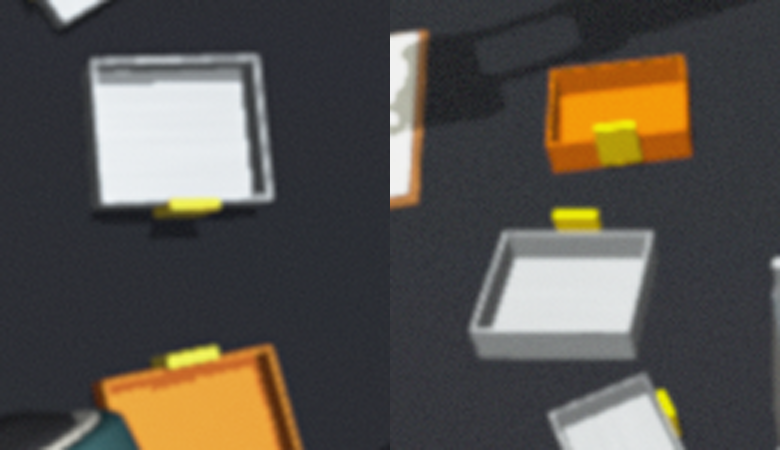

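The picture shows the tray and the tab's top face at about top px (424.8,238), agreeing with the estimate. The moves were refused, so I'll try full rows.

>>> carry_out --plan '[{"dx":-0.0261,"dy":0.008,"dz":-0.0219,"ax":0,"ay":0,"az":0},{"dx":-0.0261,"dy":0.008,"dz":-0.0219,"ax":0,"ay":0,"az":0},{"dx":-0.0261,"dy":0.008,"dz":-0.0219,"ax":0,"ay":0,"az":0},{"dx":-0.0261,"dy":0.008,"dz":-0.0219,"ax":0,"ay":0,"az":0},{"dx":-0.0261,"dy":0.008,"dz":-0.0219,"ax":0,"ay":0,"az":0},{"dx":-0.0261,"dy":0.008,"dz":-0.0219,"ax":0,"ay":0,"az":0},{"dx":-0.0261,"dy":0.008,"dz":-0.0219,"ax":0,"ay":0,"az":0},{"dx":-0.0261,"dy":0.008,"dz":-0.0219,"ax":0,"ay":0,"az":0}]' --gripper 1

```text
time_s: 0.87
ee_pos: [0.4102, -0.3524, 0.1743]
eef_rot: [[-0.895, 0.0, 0.446], [-0.446, 0.0, -0.895], [-0.0, -1.0, -0.0]]
wrist_force: [1.2, -0.9, 0.4]
gripper_width: 1.002
```

>>> carry_out --plan '[{"dx":0,"dy":0,"dz":0,"ax":0,"ay":0.1156,"az":0},{"dx":0,"dy":0,"dz":0,"ax":0,"ay":0.1156,"az":0},{"dx":0,"dy":0,"dz":0,"ax":0,"ay":0.1156,"az":0},{"dx":0,"dy":0,"dz":0,"ax":0,"ay":0.1156,"az":0},{"dx":0,"dy":0.03,"dz":0,"ax":0,"ay":0,"az":0},{"dx":0,"dy":0.03,"dz":0,"ax":0,"ay":0,"az":0},{"dx":0,"dy":0,"dz":0,"ax":0,"ay":0,"az":0},{"dx":0,"dy":0,"dz":0,"ax":0,"ay":0,"az":0}]'

```text
time_s: 1.53
ee_pos: [0.4085, -0.3526, 0.1129]
eef_rot: [[-1.0, -0.004, 0.0], [-0.0, 0.004, -1.0], [0.004, -1.0, -0.004]]
wrist_force: [-0.1, 0.6, -0.3]
gripper_width: 0.999
```

Run:
```python
from h import *
go([.412,-.353,.045])
c=camera('top')['img'];s=camera('side')['img']
f=lambda i,x,y,w,h,k:cv2.resize(i[y:y+h,x:x+w],None,fx=k,fy=k,interpolation=cv2.INTER_CUBIC)
cv2.imwrite('pics/a2.png',np.hstack([f(c,360,170,130,150,3),f(s,100,160,130,150,3)]))
```

```text
t 1.5333 pos [ 0.4085 -0.3526  0.1129] zhead -89.97 ydir [-0.004  0.004 -1.   ] F [-0.1  0.6 -0.3] w 0.999
tool shift [-0.0038  0.0679  0.0007]
```

View pics/a2.png

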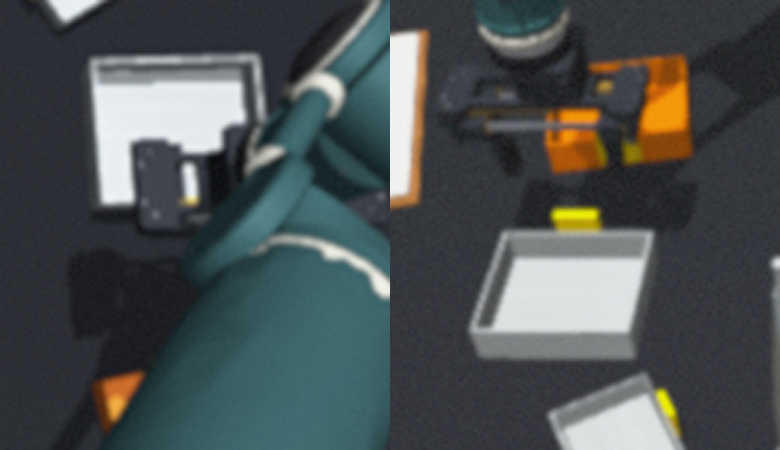

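The jaws straddle the tab (side px about (576,218) in the crop), so I'll descend and grip.

>>> carry_out --plan '[{"dx":-0.002,"dy":0.03,"dz":0,"ax":0,"ay":0,"az":0},{"dx":-0.002,"dy":0.03,"dz":0,"ax":0,"ay":0,"az":0},{"dx":0,"dy":0.007,"dz":0,"ax":0,"ay":0,"az":0},{"dx":0,"dy":0,"dz":0,"ax":0,"ay":0,"az":0},{"dx":0,"dy":0,"dz":0,"ax":0,"ay":0,"az":0}]'

```text
time_s: 2.05
ee_pos: [0.4146, -0.3546, 0.049]
eef_rot: [[-1.0, 0.001, 0.0], [-0.0, -0.001, -1.0], [-0.001, -1.0, 0.001]]
wrist_force: [0.4, 0.5, -0.1]
gripper_width: 1.002
```

>>> carry_out --plan '[{"dx":0,"dy":0,"dz":0,"ax":0,"ay":0,"az":0},{"dx":0,"dy":0,"dz":0,"ax":0,"ay":0,"az":0},{"dx":0,"dy":0,"dz":0,"ax":0,"ay":0,"az":0},{"dx":0,"dy":0,"dz":0,"ax":0,"ay":0,"az":0},{"dx":0,"dy":0,"dz":0,"ax":0,"ay":0,"az":0},{"dx":0,"dy":0,"dz":0,"ax":0,"ay":0,"az":0},{"dx":0,"dy":0,"dz":0,"ax":0,"ay":0,"az":0},{"dx":0,"dy":0,"dz":0,"ax":0,"ay":0,"az":0}]' --gripper -1 --grip_force 50

```text
time_s: 2.72
ee_pos: [0.4139, -0.3539, 0.0478]
eef_rot: [[-1.0, -0.0, 0.0], [-0.0, 0.0, -1.0], [0.0, -1.0, -0.0]]
wrist_force: [-0.1, 0.8, 2.2]
gripper_width: 0.491
```

Gripped (43 mm). I'll slide the tray along the bench to a point short of the rack.

>>> carry_out --plan '[{"dx":0.002,"dy":0,"dz":-0.01,"ax":0,"ay":0,"az":0},{"dx":0.002,"dy":0,"dz":-0.02,"ax":0,"ay":0,"az":0},{"dx":0.002,"dy":0,"dz":-0.03,"ax":0,"ay":0,"az":0},{"dx":0.002,"dy":0,"dz":-0.03,"ax":0,"ay":0,"az":0},{"dx":0.002,"dy":0,"dz":-0.03,"ax":0,"ay":0,"az":0},{"dx":0.002,"dy":0,"dz":-0.03,"ax":0,"ay":0,"az":0},{"dx":0.002,"dy":0,"dz":-0.03,"ax":0,"ay":0,"az":0},{"dx":0,"dy":0,"dz":-0.03,"ax":0,"ay":0,"az":0}]'

```text
time_s: 3.38
ee_pos: [0.3993, -0.1427, 0.0478]
eef_rot: [[-1.0, 0.001, -0.0], [0.0, -0.001, -1.0], [-0.001, -1.0, 0.001]]
wrist_force: [0.2, -1.2, 0.1]
gripper_width: 0.49
```

>>> carry_out --plan '[{"dx":0,"dy":0,"dz":-0.03,"ax":0,"ay":0,"az":0},{"dx":0,"dy":0,"dz":-0.03,"ax":0,"ay":0,"az":0},{"dx":0,"dy":0,"dz":-0.03,"ax":0,"ay":0,"az":0},{"dx":0,"dy":0,"dz":-0.03,"ax":0,"ay":0,"az":0},{"dx":0,"dy":0,"dz":-0.03,"ax":0,"ay":0,"az":0},{"dx":0,"dy":0,"dz":-0.028,"ax":0,"ay":0,"az":0},{"dx":0,"dy":0,"dz":-0.02,"ax":0,"ay":0,"az":0},{"dx":0,"dy":0,"dz":-0.01,"ax":0,"ay":0,"az":0}]'

```text
time_s: 4.05
ee_pos: [0.3992, 0.0659, 0.0478]
eef_rot: [[-1.0, 0.0, 0.003], [-0.003, -0.0, -1.0], [-0.0, -1.0, 0.0]]
wrist_force: [0.0, -2.9, 1.7]
gripper_width: 0.49
```

>>> carry_out --plan '[{"dx":0,"dy":0,"dz":0,"ax":0,"ay":0.0474,"az":0},{"dx":0,"dy":0,"dz":0,"ax":0,"ay":0.0474,"az":0},{"dx":0,"dy":0,"dz":0,"ax":0,"ay":0,"az":0},{"dx":0,"dy":0,"dz":0,"ax":0,"ay":0,"az":0}]'

```text
time_s: 4.38
ee_pos: [0.3996, 0.0642, 0.0478]
eef_rot: [[-0.996, -0.0, -0.093], [0.093, 0.001, -0.996], [0.0, -1.0, -0.001]]
wrist_force: [-1.5, 3.5, 2.8]
gripper_width: 0.487
```

Run:
```python
from h import *
go([.4416,.0629,.048])
c=camera('top')['img'];s=camera('side')['img']
f=lambda i,x,y,w,h,k:cv2.resize(i[y:y+h,x:x+w],None,fx=k,fy=k,interpolation=cv2.INTER_CUBIC)
cv2.imwrite('pics/a3.png',np.hstack([f(c,180,100,180,200,2.2),f(s,215,130,180,200,2.2)]))
```

```text
t 4.3833 pos [0.3996 0.0642 0.0478] zhead -95.36 ydir [-0.     0.001 -1.   ] F [-1.5  3.5  2.8] w 0.487
tool shift [-0.0419 -0.0002 -0.0026]
```

View pics/a3.png

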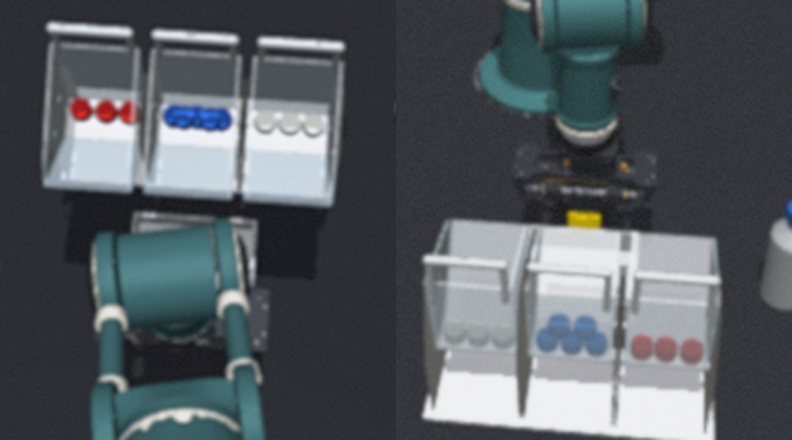

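The tray is aligned with the blue (middle) bin: its far rim centre is at crop px (195,215) and the lip centre at (193,197). I'll push it up to the base plate.

>>> carry_out --plan '[{"dx":-0.012,"dy":0,"dz":-0.001,"ax":0,"ay":0,"az":0},{"dx":-0.012,"dy":0,"dz":-0.001,"ax":0,"ay":0,"az":0},{"dx":-0.01,"dy":0,"dz":0,"ax":0,"ay":0,"az":0},{"dx":-0.003,"dy":0,"dz":0,"ax":0,"ay":0,"az":0},{"dx":0,"dy":0,"dz":0,"ax":0,"ay":0,"az":0}]'

```text
time_s: 4.9
ee_pos: [0.4375, 0.0619, 0.0478]
eef_rot: [[-0.996, 0.0, -0.094], [0.094, -0.001, -0.996], [-0.0, -1.0, 0.0]]
wrist_force: [0.9, 0.4, 2.8]
gripper_width: 0.491
```

>>> carry_out --plan '[{"dx":-0.0015,"dy":0,"dz":0,"ax":0,"ay":0,"az":0},{"dx":-0.0015,"dy":0,"dz":0,"ax":0,"ay":0,"az":0}]'

```text
time_s: 5.07
ee_pos: [0.4376, 0.0619, 0.0478]
eef_rot: [[-0.996, -0.005, -0.094], [0.094, -0.0, -0.996], [0.005, -1.0, 0.001]]
wrist_force: [-11.9, 1.3, 16.7]
gripper_width: 0.489
```

>>> carry_out --plan '[{"dx":-0.001,"dy":0,"dz":0,"ax":0,"ay":0,"az":0},{"dx":-0.001,"dy":0,"dz":0,"ax":0,"ay":0,"az":0}]'

```text
time_s: 5.23
ee_pos: [0.4383, 0.0619, 0.0478]
eef_rot: [[-0.996, -0.008, -0.094], [0.094, -0.0, -0.996], [0.008, -1.0, 0.001]]
wrist_force: [-9.7, -0.2, 15.7]
gripper_width: 0.488
```

Contact is felt (12 N). I'll relax, release and rise.

>>> carry_out --plan '[{"dx":0.0025,"dy":0,"dz":0,"ax":0,"ay":0,"az":0},{"dx":0.0025,"dy":0,"dz":0,"ax":0,"ay":0,"az":0},{"dx":0,"dy":0,"dz":0,"ax":0,"ay":0,"az":0}]'

```text
time_s: 5.48
ee_pos: [0.4369, 0.0623, 0.0478]
eef_rot: [[-0.996, 0.001, -0.094], [0.094, -0.0, -0.996], [-0.001, -1.0, 0.0]]
wrist_force: [1.9, -0.3, 2.2]
gripper_width: 0.494
```

>>> carry_out --plan '[{"dx":0,"dy":0,"dz":0,"ax":0,"ay":0,"az":0},{"dx":0,"dy":0,"dz":0,"ax":0,"ay":0,"az":0},{"dx":0,"dy":0,"dz":0,"ax":0,"ay":0,"az":0},{"dx":0,"dy":0,"dz":0,"ax":0,"ay":0,"az":0},{"dx":0,"dy":0,"dz":0,"ax":0,"ay":0,"az":0},{"dx":0,"dy":0,"dz":0,"ax":0,"ay":0,"az":0}]' --gripper 1

```text
time_s: 5.98
ee_pos: [0.4367, 0.0625, 0.0475]
eef_rot: [[-0.996, -0.0, -0.094], [0.094, -0.0, -0.996], [0.0, -1.0, 0.0]]
wrist_force: [0.3, 0.4, 0.2]
gripper_width: 0.917
```

>>> carry_out --plan '[{"dx":0,"dy":-0.02,"dz":0,"ax":0,"ay":0,"az":0},{"dx":0,"dy":-0.04,"dz":0,"ax":0,"ay":0,"az":0},{"dx":0,"dy":-0.04,"dz":0,"ax":0,"ay":0,"az":0},{"dx":0,"dy":-0.04,"dz":0,"ax":0,"ay":0,"az":0},{"dx":0,"dy":-0.04,"dz":0,"ax":0,"ay":0,"az":0},{"dx":0,"dy":-0.04,"dz":0,"ax":0,"ay":0,"az":0},{"dx":0,"dy":-0.04,"dz":0,"ax":0,"ay":0,"az":0},{"dx":0,"dy":0,"dz":0,"ax":0,"ay":0,"az":0}]'

```text
time_s: 6.65
ee_pos: [0.4411, 0.0629, 0.3173]
eef_rot: [[-0.995, 0.015, -0.094], [0.094, 0.001, -0.996], [-0.015, -1.0, -0.003]]
wrist_force: [1.4, -0.4, 1.3]
gripper_width: 0.999
```

Run:
```python
from h import *
go(place([.5984,.0481,-.0947],[.075,0,.31])[0])
c=camera('top')['img'];s=camera('side')['img']
f=lambda i,x,y,w,h,k:cv2.resize(i[y:y+h,x:x+w],None,fx=k,fy=k,interpolation=cv2.INTER_CUBIC)
cv2.imwrite('pics/a4.png',np.hstack([f(c,180,100,180,200,2.2),f(s,215,130,180,200,2.2)]))
```

```text
t 6.65 pos [0.4411 0.0629 0.3173] zhead -95.4 ydir [ 0.015  0.001 -1.   ] F [ 1.4 -0.4  1.3] w 0.999
tool shift [-0.2329  0.0109 -0.    ]
```

View pics/a4.png

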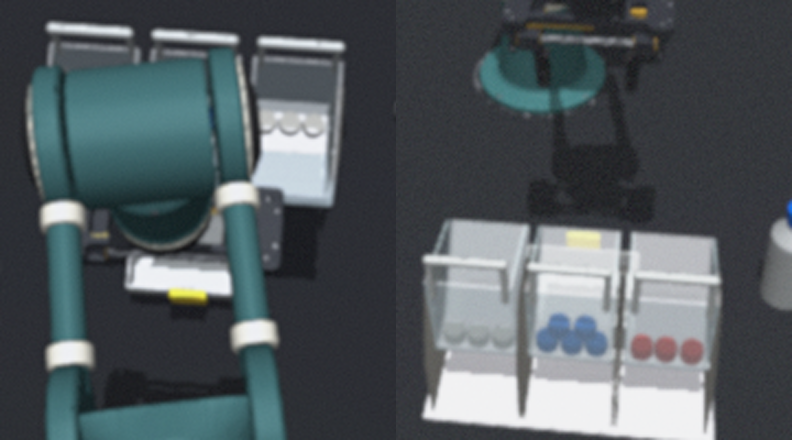

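The tray stands against the rack with its tab at side crop px (583,240). Now to the handle: forward at height, then turn 90°.

>>> carry_out --plan '[{"dx":-0.02,"dy":0,"dz":0,"ax":0,"ay":0,"az":0},{"dx":-0.035,"dy":0,"dz":0,"ax":0,"ay":0,"az":0},{"dx":-0.036,"dy":0,"dz":0,"ax":0,"ay":0,"az":0},{"dx":-0.036,"dy":0,"dz":0,"ax":0,"ay":0,"az":0},{"dx":-0.036,"dy":0,"dz":0,"ax":0,"ay":0,"az":0},{"dx":-0.036,"dy":0,"dz":0,"ax":0,"ay":0,"az":0},{"dx":-0.036,"dy":0,"dz":0,"ax":0,"ay":0,"az":0},{"dx":0,"dy":0,"dz":0,"ax":0,"ay":-0.08,"az":0}]'

```text
time_s: 7.42
ee_pos: [0.6744, 0.0394, 0.3009]
eef_rot: [[-1.0, -0.006, -0.015], [0.015, -0.001, -1.0], [0.006, -1.0, 0.001]]
wrist_force: [-0.1, -0.3, -0.7]
gripper_width: 1.003
```

>>> carry_out --plan '[{"dx":0,"dy":0,"dz":0,"ax":0,"ay":-0.12,"az":0},{"dx":0,"dy":0,"dz":0,"ax":0,"ay":-0.12,"az":0},{"dx":0,"dy":0,"dz":0,"ax":0,"ay":-0.12,"az":0},{"dx":0,"dy":0,"dz":0,"ax":0,"ay":-0.12,"az":0},{"dx":0,"dy":0,"dz":0,"ax":0,"ay":-0.12,"az":0},{"dx":0,"dy":0,"dz":0,"ax":0,"ay":-0.12,"az":0},{"dx":0,"dy":0,"dz":0,"ax":0,"ay":-0.12,"az":0},{"dx":0,"dy":0,"dz":0,"ax":0,"ay":-0.12,"az":0}]'

```text
time_s: 8.08
ee_pos: [0.6695, 0.0403, 0.3041]
eef_rot: [[-0.58, -0.005, 0.814], [-0.814, -0.0, -0.58], [0.003, -1.0, -0.004]]
wrist_force: [0.4, 0.1, 0.4]
gripper_width: 1.001
```

>>> carry_out --plan '[{"dx":0,"dy":0,"dz":0,"ax":0,"ay":-0.12,"az":0},{"dx":0,"dy":0,"dz":0,"ax":0,"ay":-0.12,"az":0},{"dx":0,"dy":0,"dz":0,"ax":0,"ay":-0.12,"az":0},{"dx":0,"dy":0,"dz":0,"ax":0,"ay":-0.12,"az":0},{"dx":0,"dy":0,"dz":0,"ax":0,"ay":-0.05,"az":0},{"dx":0,"dy":0,"dz":0,"ax":0,"ay":0,"az":0}]'

```text
time_s: 8.58
ee_pos: [0.6695, 0.0403, 0.3043]
eef_rot: [[-0.094, -0.005, 0.996], [-0.996, -0.0, -0.094], [0.001, -1.0, -0.005]]
wrist_force: [0.4, 0.7, -0.1]
gripper_width: 1.002
```

Run:
```python
from h import *
q=[.5984,.0481,-.0947]
go(place(q,[.075,0,.234])[0])
s=camera('side')['img']
f=lambda i,x,y,w,h,k:cv2.resize(i[y:y+h,x:x+w],None,fx=k,fy=k,interpolation=cv2.INTER_CUBIC)
cv2.imwrite('pics/a5.png',f(s,215,130,180,150,3.5))
print(proj('side',place(q,[-.157,0,.062])),get_obs()['joint_pos'])
```

```text
t 8.5833 pos [0.6695 0.0403 0.3043] zhead -5.39 ydir [-0.005 -0.    -1.   ] F [ 0.4  0.7 -0.1] w 1.002
tool shift [-0.0011  0.0703  0.0038]
[[300.63785241 236.87753161]] [2.29861956e-02 2.27878671e-01 1.52798128e+00 4.74435025e-06
 1.39025484e+00 1.19505236e-01]
```

View pics/a5.png

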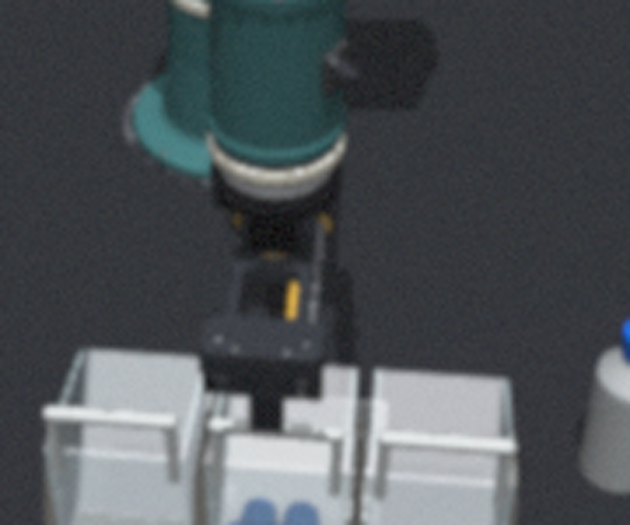

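The finger is over the bar (finger px about 267, bar centre about 276), within the free span. The tray tab matches its prediction (300.6,237). I'll descend and grip lightly.

>>> carry_out --plan '[{"dx":-0.001,"dy":0.015,"dz":0.002,"ax":0,"ay":0,"az":0},{"dx":0,"dy":0.02,"dz":0.002,"ax":0,"ay":0,"az":0},{"dx":0,"dy":0.02,"dz":0,"ax":0,"ay":0,"az":0},{"dx":0,"dy":0.015,"dz":0,"ax":0,"ay":0,"az":0},{"dx":0,"dy":0,"dz":0,"ax":0,"ay":0,"az":0},{"dx":0,"dy":0,"dz":0,"ax":0,"ay":0,"az":0}]'

```text
time_s: 9.13
ee_pos: [0.6735, 0.041, 0.2348]
eef_rot: [[-0.096, -0.005, 0.995], [-0.995, -0.0, -0.096], [0.001, -1.0, -0.005]]
wrist_force: [-0.4, -0.5, -0.0]
gripper_width: 1.0
```

>>> carry_out --plan '[{"dx":0,"dy":0,"dz":0,"ax":0,"ay":0,"az":0},{"dx":0,"dy":0,"dz":0,"ax":0,"ay":0,"az":0},{"dx":0,"dy":0,"dz":0,"ax":0,"ay":0,"az":0},{"dx":0,"dy":0,"dz":0,"ax":0,"ay":0,"az":0},{"dx":0,"dy":0,"dz":0,"ax":0,"ay":0,"az":0},{"dx":0,"dy":0,"dz":0,"ax":0,"ay":0,"az":0},{"dx":0,"dy":0,"dz":0,"ax":0,"ay":0,"az":0},{"dx":0,"dy":0,"dz":0,"ax":0,"ay":0,"az":0}]' --gripper -1 --grip_force 15

```text
time_s: 9.8
ee_pos: [0.6749, 0.041, 0.2378]
eef_rot: [[-0.095, 0.0, 0.995], [-0.995, -0.0, -0.095], [-0.0, -1.0, 0.0]]
wrist_force: [0.2, 0.0, 0.5]
gripper_width: 0.42
```

>>> carry_out --plan '[{"dx":0,"dy":0,"dz":0,"ax":0,"ay":0,"az":0},{"dx":0,"dy":0,"dz":0,"ax":0,"ay":0,"az":0},{"dx":0,"dy":0,"dz":0,"ax":0,"ay":0,"az":0},{"dx":0,"dy":0,"dz":0,"ax":0,"ay":0,"az":0}]'

```text
time_s: 10.13
ee_pos: [0.6749, 0.041, 0.2377]
eef_rot: [[-0.095, 0.0, 0.995], [-0.995, -0.0, -0.095], [0.0, -1.0, 0.0]]
wrist_force: [2.3, 0.3, 0.8]
gripper_width: 0.119
```

Run:
```python
from h import *
go([.673,.041,.234])
# arc in tool axes (z = frame +x, y = down), 16 steps of handle
th=np.linspace(0,1.40,17)**1; a=np.arctan2(.123,.075)+th; r=np.hypot(.123,.075)
print(np.c_[-np.diff(r*np.sin(a)),np.diff(r*np.cos(a))].round(4).tolist())
```

```text
t 10.1333 pos [0.6749 0.041  0.2377] zhead -5.45 ydir [ 0. -0. -1.] F [2.3 0.3 0.8] w 0.119
tool shift [ 0.0002  0.0037 -0.0019]
[[-0.0061, -0.011], [-0.0051, -0.0115], [-0.0041, -0.0119], [-0.003, -0.0122], [-0.0019, -0.0125], [-0.0008, -0.0126], [0.0003, -0.0126], [0.0014, -0.0125], [0.0025, -0.0124], [0.0035, -0.0121], [0.0046, -0.0117], [0.0056, -0.0113], [0.0065, -0.0108], [0.0075, -0.0102], [0.0083, -0.0095], [0.0091, -0.0087]]
```

The bar is gripped (10.5 mm). First half of the arc, then slower.

>>> carry_out --plan '[{"dx":0,"dy":-0.0061,"dz":-0.011,"ax":0,"ay":0,"az":0},{"dx":0,"dy":-0.0051,"dz":-0.0115,"ax":0,"ay":0,"az":0},{"dx":0,"dy":-0.0041,"dz":-0.0119,"ax":0,"ay":0,"az":0},{"dx":0,"dy":-0.003,"dz":-0.0122,"ax":0,"ay":0,"az":0},{"dx":0,"dy":-0.0019,"dz":-0.0125,"ax":0,"ay":0,"az":0},{"dx":0,"dy":-0.0008,"dz":-0.0126,"ax":0,"ay":0,"az":0}]'

```text
time_s: 10.63
ee_pos: [0.6023, 0.0481, 0.2597]
eef_rot: [[-0.095, 0.001, 0.995], [-0.995, 0.0, -0.095], [-0.0, -1.0, 0.001]]
wrist_force: [2.1, 0.7, -0.4]
gripper_width: 0.107
```

>>> carry_out --plan '[{"dx":0,"dy":0.0001,"dz":-0.0063,"ax":0,"ay":0,"az":0},{"dx":0,"dy":0.0002,"dz":-0.0063,"ax":0,"ay":0,"az":0},{"dx":0,"dy":0.0006,"dz":-0.0063,"ax":0,"ay":0,"az":0},{"dx":0,"dy":0.0008,"dz":-0.0062,"ax":0,"ay":0,"az":0},{"dx":0,"dy":0.0011,"dz":-0.0062,"ax":0,"ay":0,"az":0},{"dx":0,"dy":0.0014,"dz":-0.0062,"ax":0,"ay":0,"az":0},{"dx":0,"dy":0.0017,"dz":-0.0061,"ax":0,"ay":0,"az":0},{"dx":0,"dy":0.0018,"dz":-0.006,"ax":0,"ay":0,"az":0}]'

```text
time_s: 11.3
ee_pos: [0.5534, 0.0528, 0.2504]
eef_rot: [[-0.095, -0.001, 0.995], [-0.995, 0.0, -0.095], [-0.0, -1.0, -0.001]]
wrist_force: [1.5, 2.2, 0.3]
gripper_width: 0.104
```

Run:
```python
from h import *
q=[.5984,.0481,-.0947]; r=np.hypot(.123,.075); a0=np.arctan2(.123,.075)
for t in (.875,1.4):go(place(q,[r*np.cos(a0+t),0,.13+r*np.sin(a0+t)-.0155])[0])
```

```text
t 11.3 pos [0.5534 0.0528 0.2504] zhead -5.46 ydir [-0.001  0.    -1.   ] F [1.5 2.2 0.3] w 0.104
tool shift [ 0.0004 -0.0005 -0.0011]
t 11.3 pos [0.5534 0.0528 0.2504] zhead -5.46 ydir [-0.001  0.    -1.   ] F [1.5 2.2 0.3] w 0.104
tool shift [ 0.0005  0.0411 -0.0632]
```

>>> carry_out --plan '[{"dx":0,"dy":0.0022,"dz":-0.0059,"ax":0,"ay":0,"az":0},{"dx":0,"dy":0.0024,"dz":-0.0058,"ax":0,"ay":0,"az":0},{"dx":0,"dy":0.0027,"dz":-0.0057,"ax":0,"ay":0,"az":0},{"dx":0,"dy":0.0029,"dz":-0.0056,"ax":0,"ay":0,"az":0},{"dx":0,"dy":0.0031,"dz":-0.0055,"ax":0,"ay":0,"az":0},{"dx":0,"dy":0.0034,"dz":-0.0053,"ax":0,"ay":0,"az":0},{"dx":0,"dy":0.0037,"dz":-0.0052,"ax":0,"ay":0,"az":0},{"dx":0,"dy":0.0038,"dz":-0.005,"ax":0,"ay":0,"az":0}]'

```text
time_s: 11.97
ee_pos: [0.5097, 0.0567, 0.2264]
eef_rot: [[-0.095, -0.0, 0.995], [-0.995, -0.0, -0.095], [0.0, -1.0, -0.0]]
wrist_force: [1.5, 2.9, -1.0]
gripper_width: 0.104
```

>>> carry_out --plan '[{"dx":0,"dy":0.004,"dz":-0.0048,"ax":0,"ay":0,"az":0},{"dx":0,"dy":0.0042,"dz":-0.0047,"ax":0,"ay":0,"az":0},{"dx":0,"dy":0.0043,"dz":-0.0045,"ax":0,"ay":0,"az":0},{"dx":0,"dy":0.0045,"dz":-0.0043,"ax":0,"ay":0,"az":0},{"dx":0,"dy":0,"dz":0,"ax":0,"ay":0,"az":0},{"dx":0,"dy":0,"dz":0,"ax":0,"ay":0,"az":0},{"dx":0,"dy":0,"dz":0,"ax":0,"ay":0,"az":0},{"dx":0,"dy":0,"dz":0,"ax":0,"ay":0,"az":0}]'

```text
time_s: 12.63
ee_pos: [0.4927, 0.0582, 0.21]
eef_rot: [[-0.095, 0.001, 0.995], [-0.995, -0.0, -0.095], [0.0, -1.0, 0.001]]
wrist_force: [5.0, 0.2, 0.2]
gripper_width: 0.104
```

Run:
```python
from h import *
q=[.5984,.0481,-.0947]; r=np.hypot(.123,.075); a0=np.arctan2(.123,.075)
go(place(q,[r*np.cos(a0+1.4),0,.13+r*np.sin(a0+1.4)-.0155])[0])
s=camera('side')['img'];c=camera('top')['img']
f=lambda i,x,y,w,h,k:cv2.resize(i[y:y+h,x:x+w],None,fx=k,fy=k,interpolation=cv2.INTER_CUBIC)
cv2.imwrite('pics/a6.png',np.hstack([f(c,190,90,150,180,2.5),f(s,220,190,150,180,2.5)]))
```

```text
t 12.6333 pos [0.4927 0.0582 0.21  ] zhead -5.46 ydir [ 0.001 -0.    -1.   ] F [5.  0.2 0.2] w 0.104
tool shift [ 0.0001  0.0007 -0.0023]
```

View pics/a6.png

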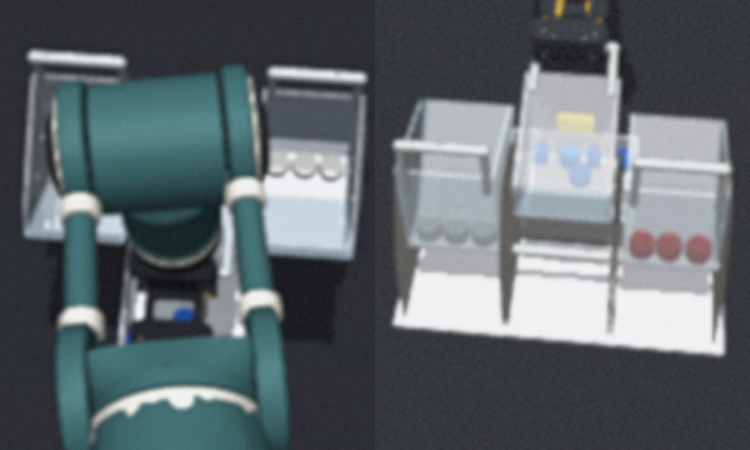

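The picture shows five blue caps at side crop px (541,152), (571,155), (593,155), (580,173) and (627,157), apparently in the tray. I'll press to the full stop and wait a moment.

>>> carry_out --plan '[{"dx":0,"dy":0.0015,"dz":-0.0013,"ax":0,"ay":0,"az":0},{"dx":0,"dy":0.0015,"dz":-0.0013,"ax":0,"ay":0,"az":0},{"dx":0,"dy":0,"dz":0,"ax":0,"ay":0,"az":0},{"dx":0,"dy":0,"dz":0,"ax":0,"ay":0,"az":0},{"dx":0,"dy":0,"dz":0,"ax":0,"ay":0,"az":0},{"dx":0,"dy":0,"dz":0,"ax":0,"ay":0,"az":0},{"dx":0,"dy":0,"dz":0,"ax":0,"ay":0,"az":0},{"dx":0,"dy":0,"dz":0,"ax":0,"ay":0,"az":0}]'

```text
time_s: 13.4
ee_pos: [0.4928, 0.0583, 0.2099]
eef_rot: [[-0.095, 0.008, 0.995], [-0.995, -0.001, -0.095], [-0.0, -1.0, 0.008]]
wrist_force: [7.0, 0.5, 7.8]
gripper_width: 0.108
```

Run:
```python
from h import *
q=[.5984,.0481,-.0947]; r=np.hypot(.123,.075); a0=np.arctan2(.123,.075)
go(place(q,[r*np.cos(a0+1.4),0,.13+r*np.sin(a0+1.4)-.0155])[0])
def centres():
    i=camera('side')['img']; h=cv2.cvtColor(i,cv2.COLOR_BGR2HSV)
    m=cv2.inRange(h,(100,70,60),(125,255,255)); n,l,st,c=cv2.connectedComponentsWithStats(m)
    return [(c[k].round(1).tolist(),int(st[k,4])) for k in range(1,n) if st[k,4]>8 and 200<c[k][0]<400]
print(centres())
# tray (centre frame -.0855) inside: pixel corners of floor
print(proj('side',place(q,[[-.0855+a*.062,b*.072,.012] for a,b in((-1,-1),(-1,1),(1,1),(1,-1))])).round(1).tolist())
```

```text
t 13.4 pos [0.4928 0.0583 0.2099] zhead -5.46 ydir [ 0.008 -0.001 -1.   ] F [7.  0.5 7.8] w 0.108
tool shift [ 0.0001  0.0005 -0.0024]
[([319.0, 252.4], 30)]
[[276.3, 249.0], [324.2, 252.5], [322.4, 285.5], [271.1, 281.5]]
```

At the stop. Now swing the bin back along the reverse arc.

>>> carry_out --plan '[{"dx":0,"dy":-0.003,"dz":0.0026,"ax":0,"ay":0,"az":0},{"dx":0,"dy":-0.0091,"dz":0.0087,"ax":0,"ay":0,"az":0},{"dx":0,"dy":-0.0083,"dz":0.0095,"ax":0,"ay":0,"az":0},{"dx":0,"dy":-0.0075,"dz":0.0102,"ax":0,"ay":0,"az":0},{"dx":0,"dy":-0.0065,"dz":0.0108,"ax":0,"ay":0,"az":0},{"dx":0,"dy":-0.0056,"dz":0.0113,"ax":0,"ay":0,"az":0},{"dx":0,"dy":-0.0046,"dz":0.0117,"ax":0,"ay":0,"az":0},{"dx":0,"dy":-0.0035,"dz":0.0121,"ax":0,"ay":0,"az":0}]'

```text
time_s: 14.12
ee_pos: [0.5646, 0.051, 0.2545]
eef_rot: [[-0.095, -0.005, 0.995], [-0.995, -0.001, -0.095], [0.001, -1.0, -0.005]]
wrist_force: [-0.9, -0.7, 0.6]
gripper_width: 0.105
```

>>> carry_out --plan '[{"dx":0,"dy":-0.0025,"dz":0.0124,"ax":0,"ay":0,"az":0},{"dx":0,"dy":-0.0014,"dz":0.0125,"ax":0,"ay":0,"az":0},{"dx":0,"dy":-0.0003,"dz":0.0126,"ax":0,"ay":0,"az":0},{"dx":0,"dy":0.0008,"dz":0.0126,"ax":0,"ay":0,"az":0},{"dx":0,"dy":0.0019,"dz":0.0125,"ax":0,"ay":0,"az":0},{"dx":0,"dy":0.003,"dz":0.0122,"ax":0,"ay":0,"az":0},{"dx":0,"dy":0.0041,"dz":0.0119,"ax":0,"ay":0,"az":0},{"dx":0,"dy":0.0025,"dz":0.0057,"ax":0,"ay":0,"az":0}]'

```text
time_s: 14.78
ee_pos: [0.6591, 0.0418, 0.2457]
eef_rot: [[-0.095, -0.001, 0.995], [-0.995, -0.001, -0.095], [0.001, -1.0, -0.001]]
wrist_force: [0.1, -2.8, 1.6]
gripper_width: 0.107
```

>>> carry_out --plan '[{"dx":0,"dy":0.0026,"dz":0.0058,"ax":0,"ay":0,"az":0},{"dx":0,"dy":0.003,"dz":0.0055,"ax":0,"ay":0,"az":0},{"dx":0,"dy":0.0031,"dz":0.0055,"ax":0,"ay":0,"az":0},{"dx":0,"dy":0,"dz":0,"ax":0,"ay":0,"az":0},{"dx":0,"dy":0,"dz":0,"ax":0,"ay":0,"az":0}]'

```text
time_s: 15.2
ee_pos: [0.6748, 0.0405, 0.2376]
eef_rot: [[-0.095, -0.001, 0.995], [-0.995, -0.001, -0.095], [0.001, -1.0, -0.0]]
wrist_force: [-0.5, -3.9, -0.6]
gripper_width: 0.106
```

Run:
```python
from h import *
go([.6749,.041,.2377])
```

```text
t 15.2 pos [0.6748 0.0405 0.2376] zhead -5.46 ydir [-0.001 -0.001 -1.   ] F [-0.5 -3.9 -0.6] w 0.106
tool shift [-0.0005 -0.0001  0.0001]
```

Back home to 0.1 mm. I'll release, rise and move aside to check.

>>> carry_out --plan '[{"dx":0,"dy":0,"dz":0,"ax":0,"ay":0,"az":0},{"dx":0,"dy":0,"dz":0,"ax":0,"ay":0,"az":0},{"dx":0,"dy":0,"dz":0,"ax":0,"ay":0,"az":0},{"dx":0,"dy":0,"dz":0,"ax":0,"ay":0,"az":0},{"dx":0,"dy":0,"dz":0,"ax":0,"ay":0,"az":0},{"dx":0,"dy":0,"dz":0,"ax":0,"ay":0,"az":0}]' --gripper 0.3

```text
time_s: 15.7
ee_pos: [0.6748, 0.0413, 0.2384]
eef_rot: [[-0.095, 0.0, 0.995], [-0.995, 0.0, -0.095], [-0.0, -1.0, 0.0]]
wrist_force: [0.3, -0.2, 0.3]
gripper_width: 0.532
```

>>> carry_out --plan '[{"dx":0,"dy":-0.01,"dz":0,"ax":0,"ay":0,"az":0},{"dx":0,"dy":-0.03,"dz":0,"ax":0,"ay":0,"az":0},{"dx":0,"dy":-0.03,"dz":0,"ax":0,"ay":0,"az":0},{"dx":0,"dy":-0.03,"dz":0,"ax":0,"ay":0,"az":0},{"dx":0,"dy":-0.02,"dz":0,"ax":0,"ay":0,"az":0}]'

```text
time_s: 16.12
ee_pos: [0.6755, 0.041, 0.3628]
eef_rot: [[-0.095, 0.005, 0.995], [-0.995, 0.0, -0.095], [-0.001, -1.0, 0.005]]
wrist_force: [1.3, -0.7, -0.0]
gripper_width: 0.65
```

>>> carry_out --plan '[{"dx":0.03,"dy":0,"dz":-0.02,"ax":0,"ay":0,"az":0},{"dx":0.035,"dy":0,"dz":-0.02,"ax":0,"ay":0,"az":0},{"dx":0.035,"dy":0,"dz":-0.02,"ax":0,"ay":0,"az":0},{"dx":0.035,"dy":0,"dz":-0.02,"ax":0,"ay":0,"az":0},{"dx":0.035,"dy":0,"dz":-0.02,"ax":0,"ay":0,"az":0},{"dx":0.035,"dy":0,"dz":-0.02,"ax":0,"ay":0,"az":0},{"dx":0.035,"dy":0,"dz":-0.02,"ax":0,"ay":0,"az":0},{"dx":0.035,"dy":0,"dz":-0.02,"ax":0,"ay":0,"az":0}]'

```text
time_s: 16.78
ee_pos: [0.4881, -0.2188, 0.3594]
eef_rot: [[-0.095, 0.002, 0.996], [-0.996, -0.001, -0.095], [0.001, -1.0, 0.002]]
wrist_force: [1.1, -0.2, 0.1]
gripper_width: 0.654
```

>>> carry_out --plan '[{"dx":0.035,"dy":0,"dz":-0.02,"ax":0,"ay":0,"az":0},{"dx":0.035,"dy":0,"dz":-0.02,"ax":0,"ay":0,"az":0},{"dx":0.035,"dy":0,"dz":-0.02,"ax":0,"ay":0,"az":0},{"dx":0.035,"dy":0,"dz":-0.02,"ax":0,"ay":0,"az":0},{"dx":0,"dy":0,"dz":0,"ax":0,"ay":0,"az":0}]'

```text
time_s: 17.2
ee_pos: [0.3924, -0.3544, 0.3592]
eef_rot: [[-0.101, -0.001, 0.995], [-0.995, -0.004, -0.101], [0.004, -1.0, -0.001]]
wrist_force: [0.0, 0.1, 0.9]
gripper_width: 0.65
```

Run:
```python
from h import *
go([.5,-.4,.3])
s=camera('side')['img'];c=camera('top')['img']
f=lambda i,x,y,w,h,k:cv2.resize(i[y:y+h,x:x+w],None,fx=k,fy=k,interpolation=cv2.INTER_CUBIC)
cv2.imwrite('pics/a7.png',np.hstack([f(c,180,90,180,190,2.2),f(s,215,180,180,190,2.2)]))
```

```text
t 17.2 pos [ 0.3924 -0.3544  0.3592] zhead -5.82 ydir [-0.001 -0.004 -1.   ] F [0.  0.1 0.9] w 0.65
tool shift [0.0342 0.0592 0.1117]
```

View pics/a7.png

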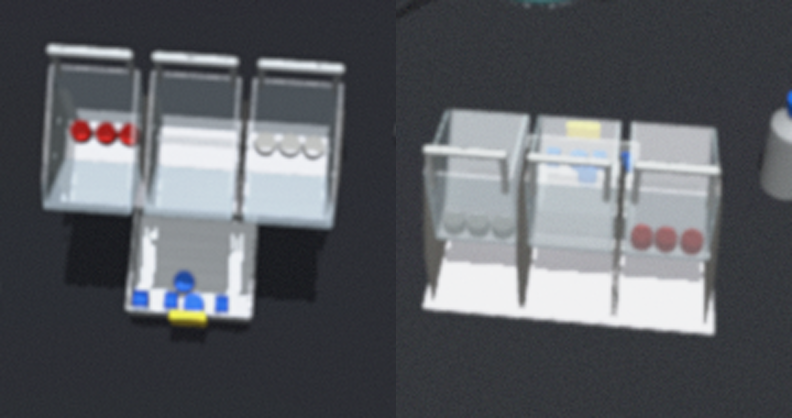

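All five blue caps lie in the tray (crop px (141,299), (171,300), (185,281), (193,302), (221,303)). The blue bin is empty and home, with its bar in line with the others. The red and white caps are unchanged.

```bash
python3 -c "
from workcell import *
print(job_done())"
```

```text
the job is handed in; nothing more can be done
None
```

The job is done and handed in at about 17 s of the 67 s allowed. I slid the tray by its tab against the base plate, centred under the blue (middle) bin. I then pulled the bin to its stop, swung it back home and moved the arm clear.

- **Caps and bin:** the last top picture shows all five blue caps in the tray and the blue bin empty. Its handle closed back to within about 0.5 mm of where I gripped it.
- **Tray:** it stands against the rack. When I pushed it up, the wrist force reached about 17 N vertically and 12 N forward, which I relaxed before letting go.
- **Other items:** the red and white bins and their caps look unchanged. The wash bottle looked the same where it showed at the edge of the last side picture. I did not re-check the amber bottle, but the arm never went near it.
- **Checks that failed or disagreed:**
  - My first move calls were refused because the rows left out some values; I sent them again with all six.
  - The pose fit was off by up to about 2 pixels, which did not affect the grasps or the placing.
  - A colour-based count of the caps at the stop found only one of them, seen through the clear bin, so I counted by eye.

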